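Stand the tipped stain-remover bottle back up in its lane

TASK

The orange stain-remover bottle has tipped over in the tray on the washer lid. Stand it upright again, cap up, on the floor of the same lane, in the gap between the steel peg and the container at the other end of that lane. Leave the other containers standing where they are.

Things in the scene. Friction and masses are not known exactly. Their poses are not given: they have to be found in the camera images.
- bottle: Orange round bottle, 140 long, about 0.2 kg: body 48 in diameter up to 104 from the base, then shoulder and neck (24 diameter), white cap 28 in diameter from 118 to 140. Pale label round the body. Origin: centre of its base; +z from base to cap. Starts lying along a lane of the tray, cap towards the tray's +y.
- tray: Fixed blue tray, 192 (x) by 400 (y), floor 4 thick. Origin: centre of underside, z up. Two lanes along y, 66 wide inside, centred at x = -59 and +59; an empty 44 wide channel between. Walls and dividers 4 thick, 24 high at the ends but slotted to 10 high where |y| is under 120 (heights from underside). Each lane has a fixed upright steel peg, 16 diameter, top at 64, at y = -145.
- front_lane (a point): Middle of the floor of the lane nearer the robot (tray x = -59, y = 0), on the floor's top surface; axes as the tray's.
- back_lane (a point): Middle of the floor of the lane farther from the robot (tray x = +59, y = 0), on the floor's top surface; axes as the tray's.
- tub: Green round tub with white lid, 52 in diameter, 78 high, standing in the lane that does not hold the bottle. Origin: centre of its base. Leave it alone.
- jar: Glass jar with steel lid, 57 in diameter, 62 high, standing at the +y end of one lane (about tray y = 160). Origin: centre of its base. Leave it alone.
- tin: Red tin with metal lid, 57 in diameter, 60 high, standing at the +y end of the other lane (about tray y = 160). Origin: centre of its base. Leave it alone.
- spray: White and blue spray bottle, 68 in diameter, 208 high, standing on the washer lid to the left of the tray. Origin: centre of its base. Leave it alone.
Things that resemble listed ones, but are neither listed nor needed, are in the scene too. Of the things like the bottle, leave any that is blue, red or turquoise; of the rest the larger one is meant.

How it is judged (in metres and radians):
At the end, for the whole second after the job is handed in: Bottle upright (within 4 degrees), at rest, base on the floor of the lane it lay in (the one without the tub), within 20 mm of its middle line, between peg and jar or tin. Tub, jar, tin and spray bottle upright, within 20 mm of their start (angle between bottle's own z axis and vertical below 0.07 rad and ((x of bottle in the frame of tray between 0.039 and 0.079 m and x of tub in the frame of tray below 0 m) or (x of bottle in the frame of tray between -0.079 and -0.039 m and x of tub in the frame of tray above 0 m)) and y of bottle in the frame of tray between -0.115 and 0.115 m and z of bottle in the frame of tray between 0 and 0.008 m and linear speed of bottle below 0.02 m/s and angular speed of bottle below 0.2 rad/s and distance of each of tub, jar, tin, spray from where it was at the start of the episode below 0.02 m and angle between each of tub, jar, tin, spray's own z axis and vertical below 0.1 rad); the robot touches nothing.
It fails at once if the tub is knocked over or pushed more than 30 mm (angle between tub's own z axis and vertical above 0.35 rad or distance of tub from where it was at the start of the episode above 0.03 m).
It fails at once if the jar is knocked over or pushed more than 30 mm (angle between jar's own z axis and vertical above 0.35 rad or distance of jar from where it was at the start of the episode above 0.03 m).
It fails at once if the tin is knocked over or pushed more than 30 mm (angle between tin's own z axis and vertical above 0.35 rad or distance of tin from where it was at the start of the episode above 0.03 m).
It fails at once if the spray is knocked over or pushed more than 30 mm (angle between spray's own z axis and vertical above 0.35 rad or distance of spray from where it was at the start of the episode above 0.03 m).
It also fails if it takes over 38 s, if anything falls off the work surface, if the arm or the gripper's body presses on something with over 40 N, if the wrist force passes 120 N, or if a joint passes its speed limit or range.

ROBOT

A 6-joint arm with a two-finger parallel gripper is mounted at the origin on the work surface. World frame = base frame: x ahead of the robot, y to its left, z up, the work surface at z = 0. Lengths are in m, angles in degrees, forces in N, time in s.
With the tool pointing down it reaches from about 0.275 to 0.75 m from the base axis. Payload 10.2 kg.
Tool frame: the origin (TCP) lies at the very end of the fingers, on their centre line; the grasp point (between the pads) lies 19 mm behind it; z points along the fingers, y is the line along which they close (so a half turn about z gives the same grasp; the last joint's range is limited). The gripper opens to 88 mm and grips with 3 to 60 N. Pads are 18 mm wide; open, the fingers measure 123 mm over their backs; the gripper's body (75 mm by 187 mm) begins 45 mm behind the grasp point.
Start: joints at [61.57, 17.928, 85.812, -0, 76.261, -12.8], TCP at [0.141, 0.506, 0.239] pointing down, gripper open.
Joint ranges: [-168.41, 168.41], [-55.51, 124.54], [10.69, 146.95], [-70.63, 250.63], [1, 178], [-165.06, 165.06]. Speed limits (degrees/s): [136.94, 136.94, 172.46, 180, 180, 180].

INTERFACE

Orientations are given as a 3x3 rotation matrix whose columns are the frame's x, y, z axes.
In Python, from rig import arm gives the robot as it stands. The module is installed in compiled form; this text tells all that it offers.
- The arm moves only by the tool jog_arm, never from a script. Its argument "plan" is a list of rows, each an object with "dp": the shift along the tool's x, y, z as a fraction of full scale, a list of three; "twist": the turn, a rotation vector about the tool's x, y, z as a fraction of full scale, a list of three; "claw": the closure, from -1 (fully open) to 1 (shut). In form: [{"dp": [tx, ty, tz], "twist": [rx, ry, rz], "claw": claw}, ...]. A call has 1 to 10 rows; each row is the pose to reach, as a shift and turn from the pose commanded when the call began, along the tool's axes at that moment; what a row does not reach only later rows make up. Full scale, the value 1, is 20 cm for a shift and 120 degrees for a turn. A row lasts 1/10 s, in which the tool goes at most 50 mm and 8.59 degrees, less where a joint would pass 70% of its speed; a pose out of reach is approached as far as the arm can. A call with a number of a shift or a turn outside -1 to 1 is refused whole. A call with a gripper value outside its range is refused whole. The fingers move at their own pace and stop on an object; the grip force is fixed at half the most. Time passes only in rows, so rows that repeat a pose let the fingers close. It gives the time, the measured TCP pose, the force, the opening and the grip force at its end, in the units of the state.
- arm.observe(): the state, without advancing time (a new reading comes with each control period).
- arm.get_image(name): name is "side" or "top"; returns the picture (480x640x3 uint8, red, green, blue); there is no depth.
- arm.camera_info(name): a dict with "fov_y" (degrees; the focal length in pixels is half the picture's height over the tangent of half this angle, whatever the lens; pixels are square), "cx", "cy" (the principal point, pixels), "eye" and "attitude" of the camera in the world. Camera axes: x right, y up, looking along -z (the intrinsics and any distortion apply to the point x, -y, -z); pixel columns grow to the right and rows downward; lengths in m; the calibration is good to about 2 mm. A picture is of the moment at which its call begins. camera_info takes no time and is no camera call.
- arm.close_job(): hands the job in; it is judged then, once.
The state is a dict: "time_s": time; "qpos": joint angles; "qvel": joint speeds; "joint_efforts": joint torques, N m; "tool_pos": TCP position; "tcp_rot": TCP orientation; "contact_force": force on the tool from outside, world axes, zero at the start; "ft_torque": the same for the moment, N m; "grip_width": finger opening in m; "grasp_force": force on a finger pad.
Only numpy, scipy, OpenCV 4.12 (cv2) and the standard library are available. Lean on these libraries where they do the work, as an engineer would, in place of code of your own. Each camera call takes 0.05 s, during which the arm holds its last target. There are 200 camera calls.

## Working session

There is one attempt and no reset: what is moved stays moved. The work goes in short steps, Python scripts to look and compute and a tool call to move; the robot and the scene stay as the last step left them, time stands still between calls to the robot, and variables do not carry over. Pictures are saved under pics/ and viewed, at most 10 in all, crops included, and the job is handed in when it is done.

Besides the shell and the picture viewer there is one more tool, called after "Request:" in YAML: its name, and indented under it one key for each argument. jog_arm: Moves the arm, as the interface text tells. Its arguments: {"type":"object","properties":{"plan":{"type":"array"}},"required":["plan"]}

```bash
mkdir -p pics; python3 - <<'E'
from rig import arm
import cv2
for n in ("side","top"):
    print(n,arm.camera_info(n))
    cv2.imwrite(f"pics/{n}0.png",arm.get_image(n)[:,:,::-1])
s=arm.observe();print(s["time_s"],s["tool_pos"],s["tcp_rot"],s["grip_width"])
E
```

```text
side {'fov_y': 55.78516635505096, 'cx': 319.0748355150245, 'cy': 245.59595374711654, 'eye': array([ 0.33139457, -0.6251852 ,  0.92462582]), 'attitude': array([[ 0.97712021,  0.16748645, -0.13108918],
       [-0.21268535,  0.7723863 , -0.59848505],
       [ 0.00101335,  0.61267259,  0.79033618]])}
top {'fov_y': 49.00013369614787, 'cx': 314.70439831189327, 'cy': 236.22590816748607, 'eye': array([0.34486471, 0.05539664, 1.34406908]), 'attitude': array([[-0.01773915,  0.9914818 , -0.12903162],
       [-0.99983554, -0.0171042 ,  0.00602743],
       [ 0.0037691 ,  0.12911733,  0.99162216]])}
0.1 [0.14134414 0.50539829 0.23822201] [[-9.63032476e-01  2.69384802e-01 -5.27943948e-04]
 [ 2.69385214e-01  9.63031984e-01 -1.00190038e-03]
 [ 2.38530173e-04 -1.10708289e-03 -9.99999359e-01]] 0.08815438671329037
```

View pics/top0.png

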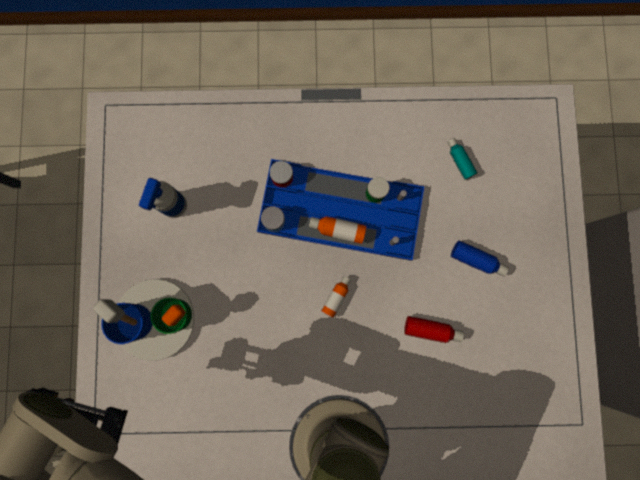

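View pics/side0.png

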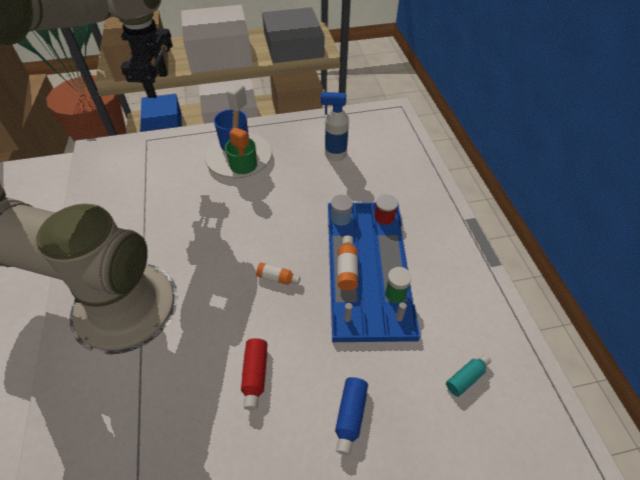

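Candidates: the larger orange bottle lying in the tray's front lane (top 342,229; side 347,265), the small orange one on the lid (top 335,298), and red (430,328), blue (475,257) and turquoise (462,160) ones. I choose the orange one in the tray and check it in a crop.

```bash
python3 - <<'E'
import cv2
a=cv2.imread("pics/top0.png")[140:290,245:445]
cv2.imwrite("pics/topc.png",cv2.resize(a,(800,600),interpolation=cv2.INTER_CUBIC))
b=cv2.imread("pics/side0.png")[195:345,275:475]
cv2.imwrite("pics/sidec.png",cv2.resize(b,(800,600),interpolation=cv2.INTER_CUBIC))
E
```

```text
(no output)
```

View pics/topc.png

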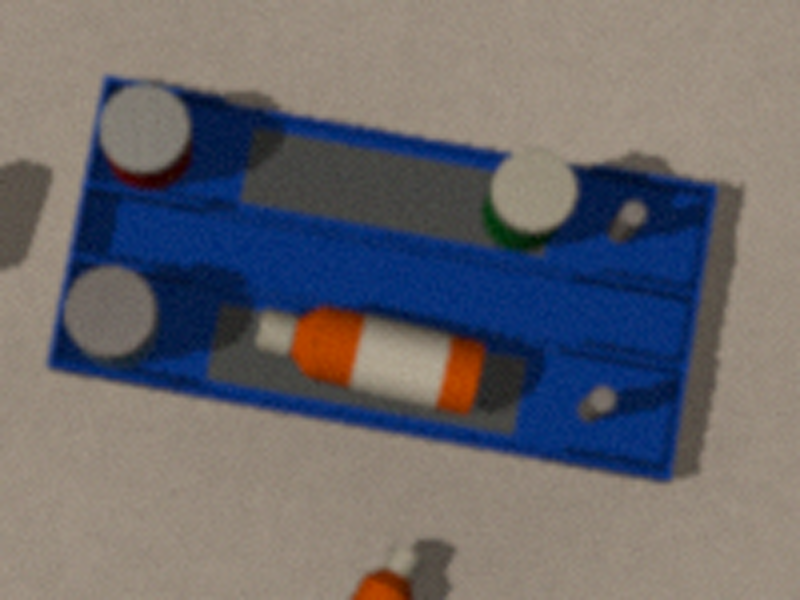

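View pics/sidec.png

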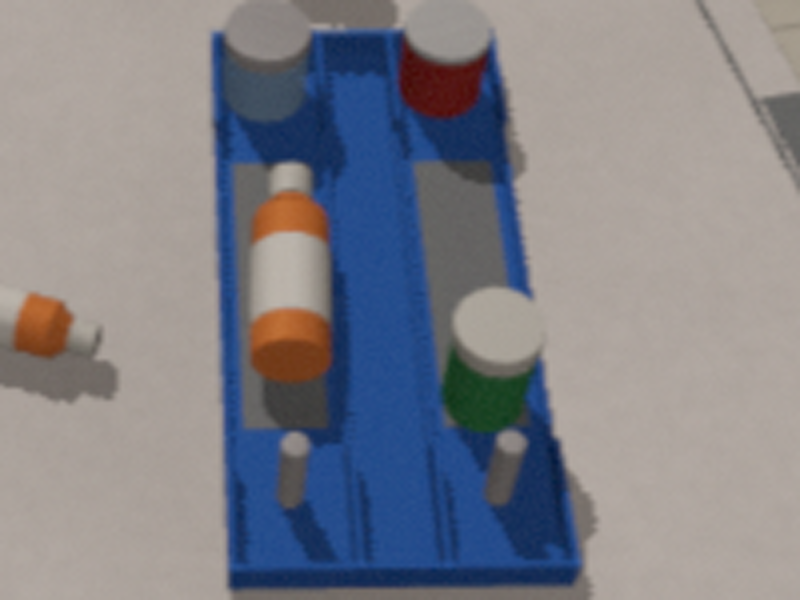

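The crops confirm it: the larger orange bottle with the pale label lies in the front (robot-side) lane, cap towards the jar (crop: cap 257,330; base 480,380). The tub and tin are in the back lane. Next I measure the poses.

```bash
cat > h.py <<'E'
import numpy as np, sys
from scipy.spatial.transform import Rotation as R
from scipy.optimize import least_squares
from rig import arm
def bp(n,u,v,z):
    c=arm.camera_info(n); f=240/np.tan(np.radians(c["fov_y"]/2))
    d=c["attitude"]@np.array([(u-c["cx"])/f,-(v-c["cy"])/f,-1]); e=c["eye"]
    return e+d*(z-e[2])/d[2]
def top(x,y,z): return bp("top",244.625+x/4,139.625+y/4,z)
def side(x,y,z): return bp("side",274.625+x/4,194.625+y/4,z)
E
python3 - <<'E'
from h import *
np.set_printoptions(precision=4,suppress=True)
loc=np.array([[.096,.2],[.096,-.2],[-.096,-.2],[-.096,.2]])
T=[(107,77),(714,184),(670,478),(52,368)]; S=[(495,34),(580,568),(231,572),(213,34)]
fits={}
for n,f,P in(("top",top,T),("side",side,S)):
    w=np.array([f(*p,.024)[:2] for p in P])
    g=lambda q:((loc@np.array([[np.cos(q[2]),np.sin(q[2])],[-np.sin(q[2]),np.cos(q[2])]])+q[:2])-w).ravel()
    r=least_squares(g,[.5,0,-.17]); fits[n]=r.x; print(n,r.x[:2],np.degrees(r.x[2]),r.fun*1000)
q=(fits["top"]+fits["side"])/2
M=np.array([[np.cos(q[2]),-np.sin(q[2])],[np.sin(q[2]),np.cos(q[2])]])
t=lambda w,k=q:(M.T@(w[:2]-k[:2]))*1000
for k,f,p,z in[("cap",top,(257,330),.028),("shoulder hi",top,(322,307),.028),("sh lo",top,(310,377),.028),("base hi",top,(484,344),.028),("base lo",top,(475,412),.028),("jar",top,(111,312),.062),("tub",top,(533,191),.078),("tin",top,(145,130),.06),
 ("peg",top,(601,401),.064)]: print(k,t(f(*p,z),fits["top"]))
for k,p,z in[("capend",(292,165),.028),("L mid",(250,270),.028),("R mid",(331,270),.028),("base c",(290,352),.028),("jar",(267,35),.062),("tub",(498,320),.078),("peg",(295,440),.064)]: print("side",k,t(side(*p,z),fits["side"]))
print("tub w",top(533,191,.078),"spray",bp("top",160,200,.1),"cup",bp("top",105,308,.2),bp("top",172,313,.12))
E
```

```text
top [ 0.5868 -0.0206] -11.119039113863465 [ 0.0872  1.7321 -0.1143 -2.6727 -0.2919 -1.704   0.319   2.6447]
side [ 0.5883 -0.0208] -11.689027804350461 [ 1.0387  2.0384  0.5809 -1.7235 -1.4118 -0.7844 -0.2078  0.4695]
cap [-50.0328  73.6395]
shoulder hi [-28.0956  35.8404]
sh lo [-73.4749  35.33  ]
base hi [-32.8893 -69.0633]
base lo [-76.5672 -70.7606]
jar [-60.4929 162.9733]
tub [ 57.8313 -79.0643]
tin [ 56.6843 164.2465]
peg [ -60.7266 -142.8969]
side capend [-47.7133  81.926 ]
side L mid [-77.6903   0.1626]
side R mid [-28.4138  -0.5547]
side base c [-56.514  -59.5139]
side jar [-61.2955 163.0859]
side tub [ 57.46   -72.3628]
side peg [ -59.87   -140.0663]
tub w [ 0.6279 -0.1095  0.078 ] spray [0.6009 0.4177 0.1   ] cup [0.346  0.5019 0.2   ] [0.3319 0.379  0.12  ]
```

```bash
cat >> h.py <<'E'
YAW=-14.4
def Rt(tilt): # tilt<0: gripper body leans to +y; >0 to -y
    b=np.array([[0,1,0],[1,0,0],[0,0,-1.]]).T
    b=np.column_stack([[0,1,0],[1,0,0],[0,0,-1.]])
    return R.from_euler("z",YAW,degrees=True).as_matrix()@R.from_euler("x",tilt,degrees=True).as_matrix()@b
def cmd(p,Rm,p0=None,R0=None):
    s=arm.observe()
    p0=s["tool_pos"] if p0 is None else p0; R0=s["tcp_rot"] if R0 is None else R0
    print("dp",np.round(R0.T@(np.array(p)-p0)/.2,3),"twist",np.round(R.from_matrix(R0.T@Rm).as_rotvec(degrees=True)/120,3))
E
python3 - <<'E'
from h import *
s=arm.observe(); R0=s["tcp_rot"]
A=np.array([.23,.30,.32]); yawh=R.from_euler("z",-40,degrees=True).as_matrix()@R0
cmd(A,yawh)
G=np.array([.541,.008,.034])+.019*Rt(-30)[:,2]; P=G-.13*Rt(-30)[:,2]
print(G,P); B=np.array([.40,.14,.26]); cmd(B,Rt(-10),A,yawh); cmd(P,Rt(-30),B,Rt(-10)); cmd(G,Rt(-30),P,Rt(-30))
E
```

```text
dp [-0.703 -0.87  -0.408] twist [-0.     0.     0.333]
[ 0.53863745 -0.00120154  0.01754552] [0.55480229 0.06175637 0.13012882]
dp [-1.14   0.25   0.299] twist [ 0.035 -0.078  0.405]
dp [-0.071  0.847  0.672] twist [ 0.    -0.167 -0.   ]
dp [-0.   -0.    0.65] twist [0. 0. 0.]
```

Request:
jog_arm:
  plan:
    - {"dp": [-0.3,-0.35,-0.41],"twist": [0,0,0.1],"claw": -1}
    - {"dp": [-0.7,-0.87,-0.41],"twist": [0,0,0.33],"claw": -1}
    - {"dp": [-0.7,-0.87,-0.41],"twist": [0,0,0.33],"claw": -1}
    - {"dp": [-0.7,-0.87,-0.41],"twist": [0,0,0.33],"claw": -1}
    - {"dp": [-0.7,-0.87,-0.41],"twist": [0,0,0.33],"claw": -1}
    - {"dp": [-0.7,-0.87,-0.41],"twist": [0,0,0.33],"claw": -1}
    - {"dp": [-0.7,-0.87,-0.41],"twist": [0,0,0.33],"claw": -1}

```text
time_s: 0.8
tool_pos: [0.2296, 0.3001, 0.3207]
tcp_rot: [[-0.569, 0.822, 0.0], [0.822, 0.569, 0.0], [0.0, 0.0, -1.0]]
contact_force: [0.7, -0.0, -1.1]
grip_width: 0.0882
grasp_force: 0.0
```

```bash
python3 - <<'E'
from h import *
s=arm.observe(); print(s["time_s"],s["tool_pos"],s["qpos"])
cmd([.38,.15,.27],Rt(-10))
E
```

```text
0.8 [0.2295709  0.30014185 0.32071151] [ 3.46509874e+01 -4.41064160e+00  9.89466982e+01  1.79477521e-02
  8.54435498e+01 -6.32384109e-02]
dp [-1.045  0.191  0.253] twist [ 0.036 -0.078  0.408]
```

Request:
jog_arm:
  plan:
    - {"dp": [-0.25,0.05,0.06],"twist": [0.01,-0.02,0.1],"claw": -1}
    - {"dp": [-0.5,0.1,0.12],"twist": [0.02,-0.04,0.2],"claw": -1}
    - {"dp": [-0.75,0.15,0.18],"twist": [0.03,-0.06,0.3],"claw": -1}
    - {"dp": [-1.0,0.19,0.25],"twist": [0.036,-0.078,0.408],"claw": -1}
    - {"dp": [-1.0,0.19,0.25],"twist": [0.036,-0.078,0.408],"claw": -1}
    - {"dp": [-1.0,0.19,0.25],"twist": [0.036,-0.078,0.408],"claw": -1}
    - {"dp": [-1.0,0.19,0.25],"twist": [0.036,-0.078,0.408],"claw": -1}

```text
time_s: 1.5
tool_pos: [0.3747, 0.1588, 0.2696]
tcp_rot: [[0.242, 0.969, -0.046], [0.955, -0.246, -0.169], [-0.175, -0.003, -0.985]]
contact_force: [0.6, -0.5, 0.5]
grip_width: 0.0883
grasp_force: 0.0
```

```bash
python3 - <<'E'
from h import *
G=np.array([.541,.008,.034])+.019*Rt(-30)[:,2]
cmd(G-.13*Rt(-30)[:,2],Rt(-30)); print(arm.observe()["qpos"])
E
```

```text
dp [-0.124  0.994  0.727] twist [-0.001 -0.166  0.002]
[11.95269089  5.19633886 97.39533199 -9.02608436 82.12579691 27.7837613 ]
```

Request:
jog_arm:
  plan:
    - {"dp": [-0.02,0.2,0.13],"twist": [0,-0.03,0],"claw": -1}
    - {"dp": [-0.05,0.4,0.27],"twist": [0,-0.07,0],"claw": -1}
    - {"dp": [-0.08,0.6,0.4],"twist": [0,-0.1,0],"claw": -1}
    - {"dp": [-0.1,0.8,0.55],"twist": [0,-0.13,0],"claw": -1}
    - {"dp": [-0.12,0.99,0.7],"twist": [0,-0.166,0],"claw": -1}
    - {"dp": [-0.124,0.994,0.727],"twist": [-0.001,-0.166,0.002],"claw": -1}
    - {"dp": [-0.124,0.994,0.727],"twist": [-0.001,-0.166,0.002],"claw": -1}
    - {"dp": [-0.124,0.994,0.727],"twist": [-0.001,-0.166,0.002],"claw": -1}

```text
time_s: 2.3
tool_pos: [0.5547, 0.0616, 0.1331]
tcp_rot: [[0.216, 0.969, -0.12], [0.84, -0.247, -0.483], [-0.497, 0.004, -0.868]]
contact_force: [-0.3, -0.2, 0.9]
grip_width: 0.0879
grasp_force: 0.0
```

```bash
python3 - <<'E'
from h import *; import cv2
G=np.array([.541,.008,.034])+.019*Rt(-30)[:,2]
cmd(G,Rt(-30)); print(arm.observe()["qpos"])
a=arm.get_image("side")[135:345,225:505,::-1]
cv2.imwrite("pics/s1.png",cv2.resize(a,(800,600),interpolation=cv2.INTER_CUBIC))
E
```

```text
dp [ 0.006 -0.002  0.663] twist [ 0.002 -0.001 -0.   ]
[  6.27742988  36.22432136  79.42921988 -28.58773089  77.26260813
  30.30005966]
```

View pics/s1.png

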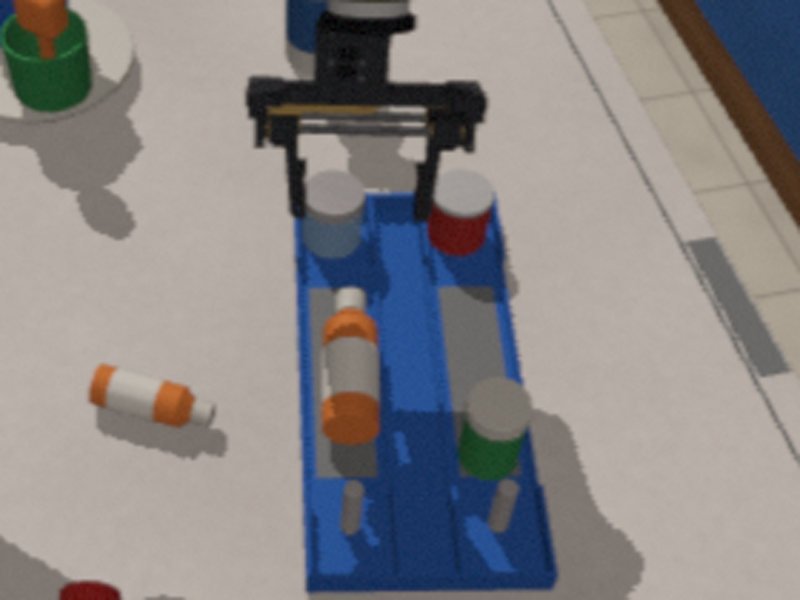

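The gripper hangs open above the lane's jar end, tips at (295,215) and (422,215), centred on the bottle's line, and the path down is clear. I approach and close.

Request:
jog_arm:
  plan:
    - {"dp": [0,0,0.2],"twist": [0,0,0],"claw": -1}
    - {"dp": [0,0,0.4],"twist": [0,0,0],"claw": -1}
    - {"dp": [0.003,0,0.55],"twist": [0,0,0],"claw": -1}
    - {"dp": [0.006,0,0.655],"twist": [0,0,0],"claw": -1}
    - {"dp": [0.006,0,0.655],"twist": [0,0,0],"claw": -1}
    - {"dp": [0.006,0,0.655],"twist": [0,0,0],"claw": -1}

```text
time_s: 2.95
tool_pos: [0.5399, -0.0013, 0.0196]
tcp_rot: [[0.219, 0.968, -0.12], [0.839, -0.25, -0.483], [-0.498, 0.005, -0.867]]
contact_force: [-0.2, 0.7, 0.6]
grip_width: 0.0883
grasp_force: 0.0
```

Request:
jog_arm:
  plan:
    - {"dp": [0,0,0],"twist": [0,0,0],"claw": 1}
    - {"dp": [0,0,0],"twist": [0,0,0],"claw": 1}
    - {"dp": [0,0,0],"twist": [0,0,0],"claw": 1}
    - {"dp": [0,0,0],"twist": [0,0,0],"claw": 1}
    - {"dp": [0,0,0],"twist": [0,0,0],"claw": 1}
    - {"dp": [0,0,0],"twist": [0,0,0],"claw": 1}
    - {"dp": [0,0,0],"twist": [0,0,0],"claw": 1}

```text
time_s: 3.65
tool_pos: [0.5391, -0.0018, 0.0176]
tcp_rot: [[0.218, 0.968, -0.123], [0.839, -0.25, -0.483], [-0.499, 0.003, -0.867]]
contact_force: [-0.2, 0.8, 1.8]
grip_width: 0.0473
grasp_force: 30.0
```

```bash
python3 - <<'E'
from h import *; import cv2
s=arm.observe(); print(s["tool_pos"],s["grip_width"],s["grasp_force"],s["qpos"],s["contact_force"])
a=arm.get_image("side")[150:330,235:475,::-1]
cv2.imwrite("pics/s2.png",cv2.resize(a,(800,600),interpolation=cv2.INTER_CUBIC))
E
```

```text
[ 0.53910228 -0.00184773  0.01760337] 0.04727600520657847 29.99913739040494 [  0.16873728  42.61735423  88.72163285 -33.39334594  61.36127607
  34.34911654] [-0.21789556  0.79853007  1.79980547]
```

View pics/s2.png

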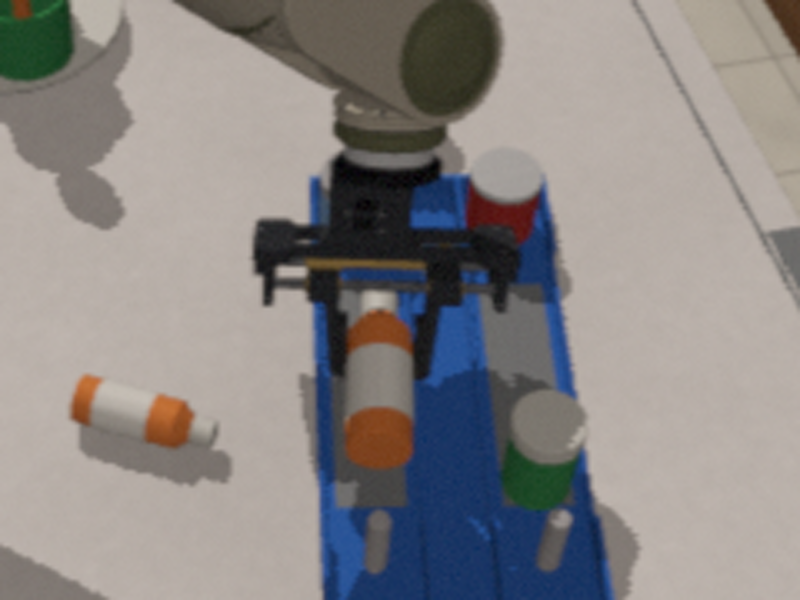

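The bottle is held between the fingers at its upper third (crop 380,370), 47 mm wide at 30 N, and its neighbours are untouched. I lift it and swing it upright.

```bash
cat >> h.py <<'E'
def tw(x,y): return np.array([.5875+.9803*x+.1977*y,-.0207-.1977*x+.9803*y])
def tcp(x,y,z,Rm): return np.r_[tw(x,y),z]+.012*Rm[:,2]
E
python3 - <<'E'
from h import *
R0=arm.observe()["tcp_rot"]
U=lambda d:R0@R.from_rotvec([0,d,0],degrees=True).as_matrix()
p0=arm.observe()["tool_pos"]
print(U(90))
cmd(p0+[0,0,.13],R0)
for d,y in((30,.022),(60,.03),(90,.035)): cmd(tcp(-.059,y,.165,U(d)),U(d))
E
```

```text
[[ 0.12276082  0.96811315  0.21837288]
 [ 0.4834067  -0.25049992  0.83878946]
 [ 0.86674549  0.00259243 -0.49874395]]
dp [-0.324  0.002 -0.563] twist [0. 0. 0.]
dp [-0.283 -0.041 -0.619] twist [ 0.    0.25 -0.  ]
dp [-0.226 -0.043 -0.66 ] twist [ 0.   0.5 -0. ]
dp [-0.197 -0.044 -0.703] twist [ 0.    0.75 -0.  ]
```

Request:
jog_arm:
  plan:
    - {"dp": [-0.05,0,-0.08],"twist": [0,0,0],"claw": 1}
    - {"dp": [-0.11,0,-0.19],"twist": [0,0,0],"claw": 1}
    - {"dp": [-0.19,0,-0.33],"twist": [0,0,0],"claw": 1}
    - {"dp": [-0.27,0,-0.47],"twist": [0,0,0],"claw": 1}
    - {"dp": [-0.324,0,-0.563],"twist": [0,0,0],"claw": 1}
    - {"dp": [-0.324,0,-0.563],"twist": [0,0,0],"claw": 1}

```text
time_s: 4.3
tool_pos: [0.5398, -0.0018, 0.1496]
tcp_rot: [[0.221, 0.968, -0.118], [0.839, -0.25, -0.483], [-0.497, 0.007, -0.867]]
contact_force: [1.2, -0.2, -3.7]
grip_width: 0.0473
grasp_force: 30.0
```

```bash
python3 - <<'E'
from h import *
s=arm.observe();R0=s["tcp_rot"]; print(s["tool_pos"],s["grip_width"],s["qpos"])
U=lambda d:Rt(-30+d)
for d,y in((30,.022),(60,.03),(90,.035)): cmd(tcp(-.059,y,.165,U(d)),U(d))
E
```

```text
[ 0.5398056  -0.00179671  0.14964982] 0.04734891770347725 [  0.16975364  31.60734362  84.58188946 -30.15214834  74.02103212
  25.89952904]
dp [ 0.045 -0.046 -0.046] twist [ 0.003  0.249 -0.002]
dp [ 0.102 -0.048 -0.088] twist [ 0.004  0.499 -0.001]
dp [ 0.132 -0.049 -0.13 ] twist [0.004 0.749 0.   ]
```

Request:
jog_arm:
  plan:
    - {"dp": [0.01,-0.01,-0.01],"twist": [0,0.06,0],"claw": 1}
    - {"dp": [0.02,-0.02,-0.02],"twist": [0,0.12,0],"claw": 1}
    - {"dp": [0.03,-0.03,-0.03],"twist": [0,0.18,0],"claw": 1}
    - {"dp": [0.045,-0.045,-0.045],"twist": [0.003,0.25,-0.002],"claw": 1}
    - {"dp": [0.06,-0.046,-0.055],"twist": [0.003,0.31,0],"claw": 1}
    - {"dp": [0.075,-0.047,-0.065],"twist": [0.003,0.37,0],"claw": 1}
    - {"dp": [0.09,-0.048,-0.075],"twist": [0.003,0.43,0],"claw": 1}
    - {"dp": [0.1,-0.048,-0.088],"twist": [0.004,0.5,-0.001],"claw": 1}
    - {"dp": [0.1,-0.048,-0.088],"twist": [0.004,0.5,-0.001],"claw": 1}

```text
time_s: 5.2
tool_pos: [0.5349, 0.0243, 0.1501]
tcp_rot: [[0.224, 0.967, 0.118], [0.835, -0.253, 0.488], [0.502, -0.011, -0.865]]
contact_force: [-0.2, -0.5, -3.6]
grip_width: 0.0475
grasp_force: 30.0
```

```bash
python3 - <<'E'
from h import *
s=arm.observe(); print(s["tool_pos"],s["grip_width"],s["qpos"])
cmd(tcp(-.059,.035,.165,Rt(60)),Rt(60))
E
```

```text
[0.53485618 0.02428962 0.15006832] 0.04746832263424673 [-23.88691036  24.23256726  96.58327574  32.06698759  68.55705968
 -23.55560756]
dp [ 0.073  0.006 -0.009] twist [-0.002  0.249 -0.005]
```

Request:
jog_arm:
  plan:
    - {"dp": [0.015,0,0],"twist": [0,0.06,0],"claw": 1}
    - {"dp": [0.03,0,0],"twist": [0,0.12,0],"claw": 1}
    - {"dp": [0.05,0.003,-0.005],"twist": [0,0.18,0],"claw": 1}
    - {"dp": [0.073,0.006,-0.009],"twist": [-0.002,0.249,-0.005],"claw": 1}
    - {"dp": [0.073,0.006,-0.009],"twist": [-0.002,0.249,-0.005],"claw": 1}
    - {"dp": [0.073,0.006,-0.009],"twist": [-0.002,0.249,-0.005],"claw": 1}
    - {"dp": [0.073,0.006,-0.009],"twist": [-0.002,0.249,-0.005],"claw": 1}

```text
time_s: 5.9
tool_pos: [0.5401, 0.0374, 0.1616]
tcp_rot: [[0.119, 0.97, 0.212], [0.49, -0.243, 0.837], [0.863, 0.005, -0.505]]
contact_force: [-0.9, 0.3, -3.0]
grip_width: 0.0471
grasp_force: 30.0
```

```bash
python3 - <<'E'
from h import *; import cv2
s=arm.observe(); print(s["tool_pos"],s["grip_width"],s["qpos"])
cmd(tcp(-.059,.035,.165,Rt(60)),Rt(60)); cmd(tcp(-.059,.035,.09,Rt(60)),Rt(60))
a=arm.get_image("side")[110:350,235:395,::-1]; b=arm.get_image("top")[110:350,230:390,::-1]
cv2.imwrite("pics/s3.png",cv2.resize(cv2.hconcat([a,b]),(800,600),interpolation=cv2.INTER_CUBIC))
E
```

```text
[0.54009346 0.03744836 0.1616205 ] 0.047129125698546645 [-32.23914408  31.30542837  99.56730248  55.86905335  82.64225927
 -43.84046562]
dp [-0.017 -0.002 -0.003] twist [-0.001  0.003  0.003]
dp [-0.341 -0.004  0.186] twist [-0.001  0.003  0.003]
```

View pics/s3.png

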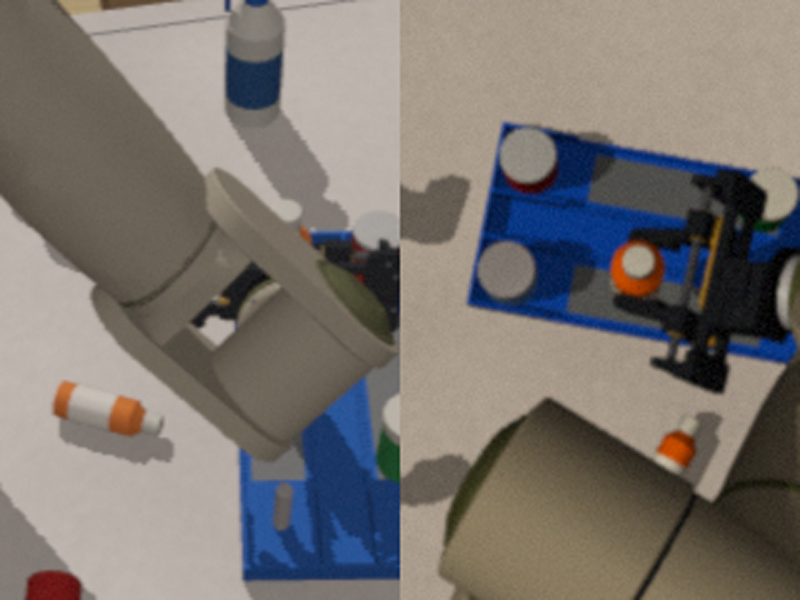

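From above, the bottle hangs upright in the fingers with its cap (638,261) centred on the body, and jar, tin and tub stand as before. The side view is blocked by the wrist. I lower it gently.

Request:
jog_arm:
  plan:
    - {"dp": [-0.06,0,0.025],"twist": [0,0.003,0.003],"claw": 1}
    - {"dp": [-0.13,-0.002,0.065],"twist": [0,0.003,0.003],"claw": 1}
    - {"dp": [-0.2,-0.003,0.105],"twist": [0,0.003,0.003],"claw": 1}
    - {"dp": [-0.26,-0.004,0.14],"twist": [0,0.003,0.003],"claw": 1}
    - {"dp": [-0.31,-0.004,0.168],"twist": [0,0.003,0.003],"claw": 1}
    - {"dp": [-0.34,-0.004,0.186],"twist": [0,0.003,0.003],"claw": 1}
    - {"dp": [-0.34,-0.004,0.186],"twist": [0,0.003,0.003],"claw": 1}
    - {"dp": [-0.34,-0.004,0.186],"twist": [0,0.003,0.003],"claw": 1}

```text
time_s: 6.8
tool_pos: [0.5395, 0.0352, 0.0843]
tcp_rot: [[0.123, 0.969, 0.215], [0.48, -0.247, 0.842], [0.869, -0.0, -0.495]]
contact_force: [0.3, -0.3, -3.3]
grip_width: 0.0473
grasp_force: 30.0
```

```bash
python3 - <<'E'
from h import *; import cv2
np.set_printoptions(precision=4,suppress=True)
s=arm.observe(); print(s["tool_pos"],s["contact_force"],s["ft_torque"])
C=s["tool_pos"]-.012*s["tcp_rot"][:,2]; print("C",C)
for dz in(.003,.008): cmd(s["tool_pos"]-[0,0,dz],Rt(60))
b=arm.get_image("top")[170:260,280:400,::-1]
cv2.imwrite("pics/t4.png",cv2.resize(b,(800,600),interpolation=cv2.INTER_CUBIC))
E
```

```text
[0.5395 0.0352 0.0843] [ 0.3494 -0.2854 -3.3368] [-0.7597  0.2821 -0.0215]
C [0.5369 0.0251 0.0902]
dp [-0.013  0.     0.007] twist [-0.001 -0.003  0.   ]
dp [-0.035  0.     0.02 ] twist [-0.001 -0.003  0.   ]
```

View pics/t4.png

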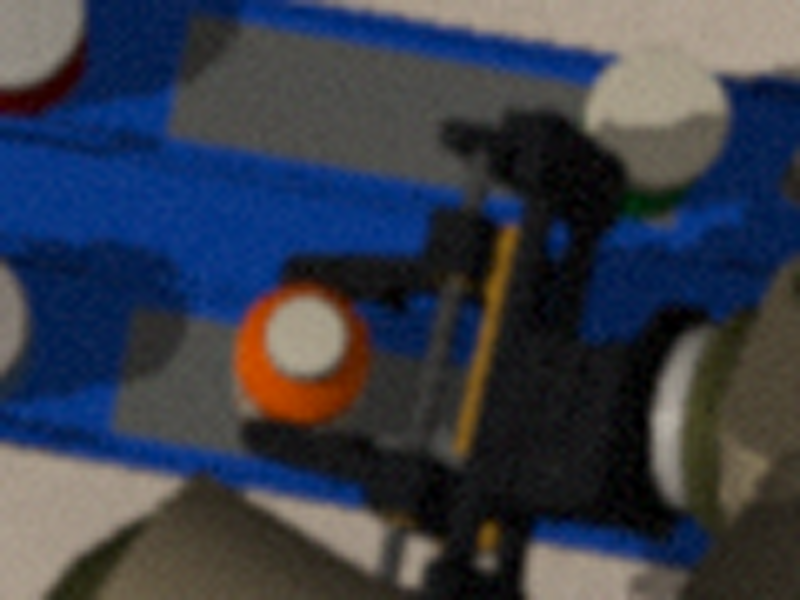

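The bottle is upright in the lane (cap at 307,337, body at 303,357 in the crop), just above the floor, with the gripper clear of the tub (655,120).

Request:
jog_arm:
  plan:
    - {"dp": [-0.013,0,0.007],"twist": [0,-0.003,0],"claw": 1}
    - {"dp": [-0.013,0,0.007],"twist": [0,-0.003,0],"claw": 1}
    - {"dp": [-0.013,0,0.007],"twist": [0,-0.003,0],"claw": 1}

```text
time_s: 7.15
tool_pos: [0.5393, 0.0352, 0.0813]
tcp_rot: [[0.124, 0.969, 0.214], [0.485, -0.247, 0.839], [0.866, -0.0, -0.501]]
contact_force: [-0.4, 0.6, -3.8]
grip_width: 0.0472
grasp_force: 30.0
```

```bash
python3 - <<'E'
from h import *
np.set_printoptions(precision=4,suppress=True)
P=lambda x,y,z:bp("top",279.575+x/6.667,169.575+y/6.667,z)
print("cap",P(307,337,.149),"body",P(303,357,.113))
s=arm.observe(); print(s["tool_pos"],s["contact_force"],s["ft_torque"])
E
```

```text
cap [0.5372 0.0224 0.149 ] body [0.5359 0.023  0.113 ]
[0.5393 0.0352 0.0813] [-0.4079  0.5839 -3.7714] [-0.8277  0.2628 -0.03  ]
```

Request:
jog_arm:
  plan:
    - {"dp": [-0.004,0,0.0025],"twist": [0,0,0],"claw": 1}
    - {"dp": [-0.009,0,0.005],"twist": [0,0,0],"claw": 1}
    - {"dp": [-0.009,0,0.005],"twist": [0,0,0],"claw": 1}

```text
time_s: 7.45
tool_pos: [0.5393, 0.0351, 0.0792]
tcp_rot: [[0.124, 0.969, 0.214], [0.485, -0.247, 0.839], [0.866, -0.0, -0.5]]
contact_force: [-1.4, -0.1, -0.8]
grip_width: 0.0473
grasp_force: 30.0
```

Request:
jog_arm:
  plan:
    - {"dp": [-0.004,0,0.0025],"twist": [0,0,0],"claw": 1}
    - {"dp": [-0.009,0,0.005],"twist": [0,0,0],"claw": 1}
    - {"dp": [-0.009,0,0.005],"twist": [0,0,0],"claw": 1}

```text
time_s: 7.75
tool_pos: [0.5395, 0.0353, 0.0791]
tcp_rot: [[0.122, 0.969, 0.214], [0.482, -0.246, 0.841], [0.868, 0.001, -0.497]]
contact_force: [-5.6, -2.0, 16.4]
grip_width: 0.0469
grasp_force: 30.0
```

Contact with the floor. I ease off slightly, then open.

Request:
jog_arm:
  plan:
    - {"dp": [0.007,0,-0.004],"twist": [0,0,0],"claw": 1}
    - {"dp": [0.007,0,-0.004],"twist": [0,0,0],"claw": 1}

```text
time_s: 7.95
tool_pos: [0.5394, 0.0351, 0.0791]
tcp_rot: [[0.124, 0.969, 0.214], [0.484, -0.247, 0.839], [0.866, 0.0, -0.5]]
contact_force: [-1.1, -1.6, 4.5]
grip_width: 0.0472
grasp_force: 30.0
```

Request:
jog_arm:
  plan:
    - {"dp": [0,0,0],"twist": [0,0,0],"claw": -1}
    - {"dp": [0,0,0],"twist": [0,0,0],"claw": -1}
    - {"dp": [0,0,0],"twist": [0,0,0],"claw": -1}
    - {"dp": [0,0,0],"twist": [0,0,0],"claw": -1}
    - {"dp": [0,0,0],"twist": [0,0,0],"claw": -1}
    - {"dp": [0,0,0],"twist": [0,0,0],"claw": -1}

```text
time_s: 8.55
tool_pos: [0.5392, 0.0351, 0.0786]
tcp_rot: [[0.124, 0.969, 0.214], [0.485, -0.247, 0.839], [0.866, -0.001, -0.501]]
contact_force: [0.3, 0.7, 0.8]
grip_width: 0.0877
grasp_force: 0.0
```

Request:
jog_arm:
  plan:
    - {"dp": [0,0,-0.08],"twist": [0,0,0],"claw": -1}
    - {"dp": [0,0,-0.2],"twist": [0,0,0],"claw": -1}
    - {"dp": [0,0,-0.35],"twist": [0,0,0],"claw": -1}
    - {"dp": [0,0,-0.5],"twist": [0,0,0],"claw": -1}
    - {"dp": [0,0,-0.65],"twist": [0,0,0],"claw": -1}
    - {"dp": [0,0,-0.65],"twist": [0,0,0],"claw": -1}

```text
time_s: 9.15
tool_pos: [0.5117, -0.0776, 0.1455]
tcp_rot: [[0.123, 0.968, 0.218], [0.487, -0.251, 0.836], [0.864, 0.003, -0.503]]
contact_force: [0.4, -0.5, -0.5]
grip_width: 0.0882
grasp_force: 0.0
```

```bash
python3 - <<'E'
from h import *; import cv2
s=arm.observe(); print(s["time_s"],s["tool_pos"],s["contact_force"])
a=arm.get_image("side")[110:350,235:435,::-1]; b=arm.get_image("top")[110:350,230:430,::-1]
cv2.imwrite("pics/s5.png",cv2.resize(cv2.hconcat([a,b]),(800,480),interpolation=cv2.INTER_CUBIC))
E
```

```text
9.15 [ 0.51166144 -0.07763973  0.14547726] [ 0.39292717 -0.54684924 -0.49995837]
```

View pics/s5.png

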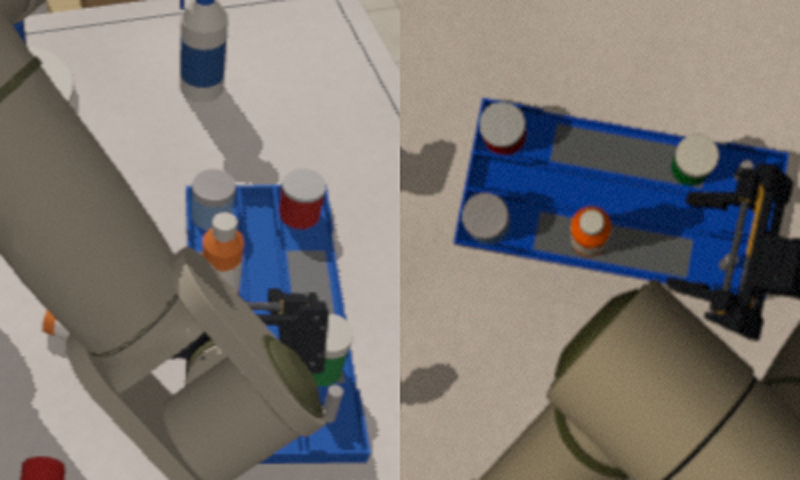

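The bottle stands upright on the lane floor (top 590,228; side 222,250), with tub, jar, tin and spray all standing in place. I move up a little for clearance and hand in.

Request:
jog_arm:
  plan:
    - {"dp": [0.1,0,-0.06],"twist": [0,0,0],"claw": -1}
    - {"dp": [0.22,0,-0.13],"twist": [0,0,0],"claw": -1}
    - {"dp": [0.22,0,-0.13],"twist": [0,0,0],"claw": -1}
    - {"dp": [0.22,0,-0.13],"twist": [0,0,0],"claw": -1}
    - {"dp": [0.22,0,-0.13],"twist": [0,0,0],"claw": -1}

```text
time_s: 9.75
tool_pos: [0.511, -0.0737, 0.1938]
tcp_rot: [[0.125, 0.969, 0.212], [0.484, -0.247, 0.84], [0.866, -0.003, -0.5]]
contact_force: [-0.1, -0.7, -0.3]
grip_width: 0.0882
grasp_force: 0.0
```

```bash
python3 - <<'E'
from rig import arm
print(arm.observe()["contact_force"],arm.close_job())
E
```

```text
the job is handed in; nothing more can be done
[-0.05908088 -0.68109319 -0.26240035] None
```

The orange bottle is standing cap up in the front lane between the peg and the jar, the other containers look unmoved in the last images, and I handed the job in at about 10 s; no verdict came back.

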